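# Load the battery into the light-up candle stand

## Robot

A 6-joint arm with a two-finger parallel gripper is mounted at the origin on the work surface. World frame = base frame: x ahead of the robot, y to its left, z up, the work surface at z = 0. Lengths are in m, angles in rad, forces in N, time in s.
With the tool pointing down it reaches from about 0.3 to 0.775 m from the base axis. Payload 14.6 kg.
Tool frame: the origin (TCP) lies on the centre line of the jaws, within the pads' length; the fingertips stand 25 mm ahead of it and the grasp point (between the pads) lies 6 mm ahead of it (ctrl.tip_reach is the distance from the TCP to the fingertips, in m); z points along the fingers, y is the line along which they close (so a half turn about z gives the same grasp; the last joint's range is limited). The gripper opens to 94 mm and grips with 3 to 60 N. Pads are 16 mm wide; open, the fingers measure 119 mm over their backs; the gripper's body (75 mm by 177 mm) begins 78 mm behind the grasp point.
Start: joints at [-1.243, 0.3, 1.521, -0, 1.321, -0.067], TCP at [0.212, -0.508, 0.23] pointing down, gripper open.
Joint ranges: [-3.03, 3.03], [-0.79, 2.21], [0.23, 2.52], [-1.04, 4.18], [0, 3.07], [-2.55, 2.55]. Speed limits (rad/s): [2.22, 2.22, 2.57, 3.14, 3.14, 3.14].

## Interface

Orientations are given as [roll, pitch, yaw] about the fixed x, y, z axes, in that order (R = Rz(yaw) Ry(pitch) Rx(roll)).
In Python, from station import ctrl gives the robot as it stands. The module is installed in compiled form; this text tells all that it offers.
- The arm moves only by the tool apply_moves, never from a script. Its argument "deltas" is a list of rows, each a list of 7 numbers: the closure in counts, from 0 (fully open) to 255 (shut), then the shift along the world's x, y, z in cm, then the turn, a rotation vector about the world's x, y, z in rad. In form: [[jaw, tx, ty, tz, ax, ay, az], ...]. A call has 1 to 10 rows; each row shifts and turns the commanded pose from where the row before left it; what a row does not reach is not made up. A row lasts 1/10 s, in which the tool goes at most 50 mm and 8.59 degrees, less where a joint would pass 70% of its speed; a pose out of reach is approached as far as the arm can. A call with a gripper value outside its range is refused whole. The fingers move at their own pace and stop on an object; "grip_force" is the grip in N (left out, the last holds). Time passes only in rows, so rows that do not move let the fingers close. It gives the time, the measured TCP pose, the force, the opening and the grip force at its end, in the units of the state.
- ctrl.get_obs(): the state, without advancing time (a new reading comes with each control period).
- ctrl.camera(name): name is "scene" or "top"; returns a dict with "img" (480x640x3 uint8, red, green, blue), "K" (3x3 intrinsics, pixels), "pose" (4x4, takes a point from camera to world coordinates). Camera axes: x right, y up, looking along -z (the intrinsics and any distortion apply to the point x, -y, -z); pixel columns grow to the right and rows downward; lengths in m; the calibration is good to about 2 mm. A picture is of the moment at which its call begins. There is no depth.
- ctrl.hand_in(): hands the job in; it is judged then, once.
The state is a dict: "time_s": time; "qpos": joint angles; "joint_vel": joint speeds; "tau": joint torques, N m; "ee_pos": TCP position; "eef_rot": TCP orientation; "force": force on the tool from outside, world axes, zero at the start; "moment": the same for the moment, N m; "grip_width": finger opening in m; "grip_force": force on a finger pad.
Only numpy, scipy, OpenCV 4.12 (cv2) and the standard library are available. Lean on these libraries where they do the work, as an engineer would, in place of code of your own. Each camera call takes 0.05 s, during which the arm holds its last target. There are 200 camera calls.

## Task

Load the large battery from the low steel rack into the battery bay of the upturned candle stand: push its flat end against the coil spring, gently and without ramming it to its stop, then let the studded end down behind the end wall so that the battery lies level and fully home, and let go. Leave the small battery in the rack and everything else on the table where it is.

Things in the scene. Friction and masses are not known exactly. Their poses are not given: they have to be found in the camera images.
- cell_mid (a point): Centre of the large battery (D size, loose): steel cylinder with a black sleeve over its flat-end part, 34 mm diameter, 61 mm long, about 140 g. Its x axis runs along it towards the studded end: flat end at x = -30.5 mm; the body ends at +28 mm; a stud of 10 mm diameter and 2.5 mm length reaches +30.5 mm. It starts lying in either of the two places of the rack.
- cell_nub (a point): Tip of the large battery's stud, on its axis, 30.5 mm from its centre.
- spare_mid (a point): Centre of the small battery (C size, loose): 26 mm diameter, 50 mm long, lying in the other place of the rack. It does not fit the bay; leave it.
- rack: Low bent-steel rack fixed to the table, 90 x 130 x 12 mm, origin under its centre. Two places along its x axis at y = -37.5 and +37.5 mm; in each a battery lies along x, stud to +x, in a 45 degree V trough 16 mm high and 30 mm wide; large battery's axis 25 mm above the table, small one's 19.4 mm. Base sheet 2 mm; nothing stands beside the batteries; end tabs 12 mm high at x = +-43.5 mm.
- stand: Candle stand lying upside down, fixed: slab 180 x 110 mm, 18 mm high; two rails reach 20.5 mm. Origin under its centre on the table; x along the bay from spring end (-x) to end wall (+x), z up. The black battery bay is clipped on the rails up to 18 mm to either side (+-x) of its middle setting: this shift is NOT measured, feel for it. The bay holds fast there.
- seat (a point): Where the seated battery's centre would be if the bay were at its middle setting: 45 mm above the table, axes as the stand's; the true seat is shifted up to 18 mm along +-x. Seated: battery level along x, flat end to -x on the spring, stud to +x against the end wall.
- coil (a point): Centre of the relaxed spring's face at the middle setting (shifts with the bay), 25.5 mm to -x of seat: disc of 18 mm diameter on a coil, pushed in to -x. 0.5 N at first, then 1 N per mm; squashed right down at 15 mm. Seated battery: 5 mm in. Block 19.5 mm behind its face, 58 mm high. Forcing = battery on stand (all contacts added) over 25 N while the stud is 11 mm or more above its seat.
- wall (a point): Top middle of the end wall's inner face at the bay's middle setting (shifts with the bay), 30.5 mm to +x of the seat, 49 mm above the table; wall 5 mm thick, 34 mm wide. With the battery tilted about 20 degrees, stud up, the spring must be pushed in 8 to 10 mm before the studded end passes down inside the wall.
- saddles (a point): Middle of the bay's spine (20 mm wide, top 24 mm above the table) at the middle setting. Saddles 24 mm to either side along x (8 mm long) carry the battery: flat floor 28 mm above the table, cheeks leaning out 20 degrees, 20 mm off the centre line at axis height, tops 50 mm high, 26 mm out. Between the saddles, beside the spine, fingers can go down to 21 mm. If friction holds an end up, press it down.
- candle_a: Glass-jar candle, 76 mm wide, 85 mm high. Leave alone. Origin at its underside.
- candle_b: Glass-jar candle, 76 mm wide, 85 mm high. Leave alone. Origin at its underside.
- candle_c: Small glass-jar candle, 68 mm wide, 75 mm high. Leave alone. Origin at its underside.
- wood_block: Wooden block 50 x 50 x 60 mm. Leave alone. Origin at its underside.
- dish: White bowl of petals, 100 mm wide, 30 mm high. Leave alone. Origin at its underside.
- screwdriver: Screwdriver, 160 mm long, lying flat. Leave alone. Origin at its underside.
- bay_cover: Thin wooden cover of the bay, 112 x 55 x 6 mm, lying flat. Leave alone. Origin at its underside.
Things that resemble listed ones, but are neither listed nor needed, are in the scene too. Leave any yellow look-alike of the part that bears cell_mid alone. Of the things that look like the rack, take the one that is nearest to the robot's base at the start.

How it is judged:
On the way:
1. the battery is pressed against the spring with its studded end still above the end wall (contact force between cell and stand above 4 N and z of cell_nub in the frame of stand above 0.054 m and x of cell_nub in the frame of stand above 0 m and horizontal distance between cell_mid and stand below 0.055 m), for 0.1 s.
At the end, for the whole second after the job is handed in: the large battery lies in the bay, the small one is still in the rack: axis 45 mm (+-2.5 mm) above the table, within 4 mm of the bay's centre line and 5 degrees of its direction, its centre within 21 mm of the stand's along the bay, stud to the end wall, at rest and let go (z of cell_mid in the frame of stand between 0.0425 and 0.0475 m and y of cell_mid in the frame of stand between -0.004 and 0.004 m and x of cell_mid in the frame of stand between -0.021 and 0.021 m and x of cell_nub in the frame of stand above 0.008 m and angle between the x axis of cell_mid and the x axis of stand, either way round below 0.09 rad and linear speed of cell below 0.01 m/s and distance of spare_mid from where it was at the start of the episode below 0.02 m); the robot touches nothing.
It fails at once if battery forced against the stand, all contacts added: over 25 N with the stud still 11 mm or more above its seat (spring rammed to its stop) (contact force between cell and stand above 25 N and z of cell_nub in the frame of stand above 0.056 m).
It fails at once if gripper forced against the stand (over 25 N) (contact force between the fingers and stand above 25 N).
It fails at once if the small battery moved more than 20 mm (distance of spare_mid from where it was at the start of the episode above 0.02 m).
It fails at once if something else on the table moved more than 30 mm (distance of any of candle_a, candle_b, candle_c, wood_block, dish, screwdriver, bay_cover from where it was at the start of the episode above 0.03 m).
It also fails if it takes over 70 s, if anything falls off the work surface, if the arm or the gripper's body presses on something with over 40 N, if the wrist force passes 120 N, or if a joint passes its speed limit or range.

## Working session

There is one attempt and no reset: what is moved stays moved. The work goes in short steps, Python scripts to look and compute and a tool call to move; the robot and the scene stay as the last step left them, time stands still between calls to the robot, and variables do not carry over. Pictures are saved under pics/ and viewed, at most 11 in all, crops included, and the job is handed in when it is done.

Besides the shell and the picture viewer there is one more tool, called after "Call:" as name(argument=value, ...), one argument or row to a line, values as JSON. apply_moves: Moves the arm, as the interface text tells. Its arguments: {"type":"object","properties":{"deltas":{"type":"array"},"grip_force":{"type":"number"}},"required":["deltas"]}

```bash
mkdir -p pics; cat > h.py <<'E'
import numpy as np, cv2
from station import ctrl
def shot(n,f):
    c=ctrl.camera(n); cv2.imwrite(f,c['img'][:,:,::-1]); np.savez(f[:-4]+'.npz',K=c['K'],pose=c['pose'],img=c['img']); return c
def load(f): return np.load(f)
def ray(c,u,v):
    K=c['K'];P=c['pose']
    d=np.array([(u-K[0,2])/K[0,0],-(v-K[1,2])/K[1,1],-1.]);return P[:3,3],P[:3,:3]@d
def plane(c,u,v,z):
    o,d=ray(c,u,v);return o+d*(z-o[2])/d[2]
def proj(c,p):
    q=c['pose'][:3,:3].T@(np.array(p)-c['pose'][:3,3]);q=q/-q[2];K=c['K'];return np.array([K[0,0]*q[0]+K[0,2],-K[1,1]*q[1]+K[1,2]])
E
python3 - <<'E'
from h import *
for n in('top','scene'):
    c=shot(n,f'pics/{n}0.png');print(n,c['K'],c['pose'],[k for k in c])
print(ctrl.get_obs())
E
```

```text
top [[455.24886874   0.         318.98275543]
 [  0.         455.24886874 234.339938  ]
 [  0.           0.           1.        ]] [[-0.09462488  0.96954111 -0.22591187  0.33086388]
 [-0.99550292 -0.09113408  0.02585571  0.0493522 ]
 [ 0.00447991  0.22734252  0.97380455  1.06690917]
 [ 0.          0.          0.          1.        ]] ['img', 'K', 'pose']
scene [[543.21109671   0.         317.80195517]
 [  0.         543.21109671 236.39829297]
 [  0.           0.           1.        ]] [[-0.79350138 -0.44062767  0.4197652   1.06618664]
 [ 0.60819684 -0.55007432  0.57228913  0.71799225]
 [-0.02126438  0.70941208  0.70447309  0.90461164]
 [ 0.          0.          0.          1.        ]] ['img', 'K', 'pose']
{'time_s': 0.1, 'qpos': array([-1.24258606e+00,  3.00398724e-01,  1.52149943e+00, -9.98634885e-06,
        1.32069334e+00, -6.66307962e-02]), 'joint_vel': array([ 2.00601724e-04, -1.22072151e-03, -9.68932184e-04,  1.47528595e-04,
        6.72145049e-04, -7.57883623e-05]), 'tau': array([ 1.27594367e-04, -5.32649338e+01, -3.53288341e+01,  7.09357532e-02,
        2.35033332e-02, -4.74341743e-05]), 'ee_pos': array([ 0.21147831, -0.50749951,  0.22996056]), 'eef_rot': array([-3.14059539e+00, -5.68526165e-05,  3.94843516e-01]), 'force': array([-0.26467509,  0.22471275,  0.45291547]), 'moment': array([-0.00814971, -0.01109294, -0.00014691]), 'grip_force': 0.0, 'grip_width': 0.09453368763426057}
```

View pics/top0.png

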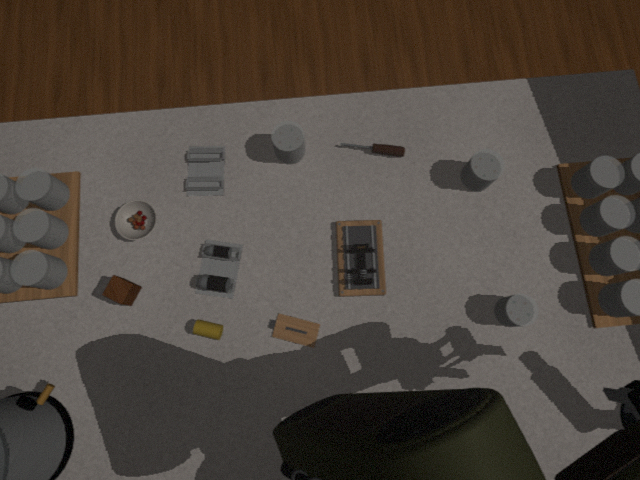

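View pics/scene0.png

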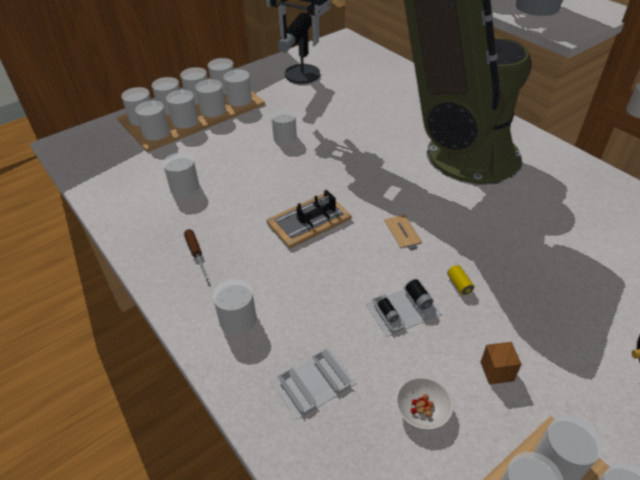

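Top view: the candidates for the large battery are black/steel at (215,283), the smaller black one at (220,252), and the yellow look-alike at (207,329). The racks are at (218,268), loaded and nearer the base, and at (205,170), empty. I choose (215,283). The stand is at (360,258). Next is a close crop to check this.

```bash
python3 - <<'E'
import cv2,numpy as np
t=cv2.imread('pics/top0.png');s=cv2.imread('pics/scene0.png')
f=lambda i,x,y,w,h:cv2.resize(i[y:y+h,x:x+w],(400,300),interpolation=cv2.INTER_CUBIC)
a=np.vstack([np.hstack([f(t,180,230,80,60+10),f(t,310,215,100,75+14)]),np.hstack([f(s,360,265,88,66),f(s,262,180,96,72)])])
a=np.clip(a.astype(float)*1.5,0,255).astype('uint8')
cv2.imwrite('pics/crop1.png',a)
E
```

```text
(no output)
```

View pics/crop1.png

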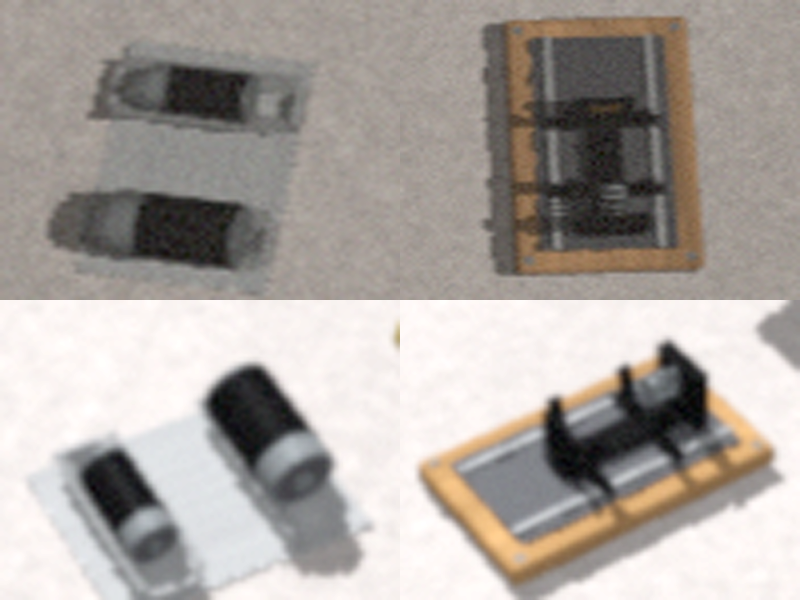

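The crop confirms it. The large battery is the lower one in the top view: sleeve about px (207–228, 275–293), with its bare steel studded end to the left (+y). In the stand, the tall block and spring are at the image bottom (towards the robot) and the end wall is at the far side. Measuring next.

```bash
python3 - <<'E'
from h import *
for n in('top','scene'):
    c=load(f'pics/{n}0.npz');img=c['img'];hsv=cv2.cvtColor(img,cv2.COLOR_RGB2HSV);g=img.max(2)
    # wood
    x,y,w,h=(325,210,70,95) if n=='top' else (258,180,100,72)
    m=np.zeros(g.shape,'uint8');m[y:y+h,x:x+w]=((hsv[...,1]>80)&(hsv[...,2]>60)&(hsv[...,0]<25))[y:y+h,x:x+w]
    P=cv2.findNonZero(m);hull=cv2.convexHull(P)[:,0]
    W=np.array([plane(c,u,v,.018)[:2] for u,v in hull],'float32')
    r=cv2.minAreaRect(W);print(n,'stand',r, cv2.boxPoints(r).round(4).tolist())
    boxes={'big':(203,272,34,26),'small':(203,240,40,22)} if n=='top' else {'big':(400,272,36,40),'small':(372,293,32,34)}
    for k,(x,y,w,h) in boxes.items():
        m=np.zeros(g.shape,'uint8');m[y:y+h,x:x+w]=(g[y:y+h,x:x+w]<50)
        nn,l,st,ce=cv2.connectedComponentsWithStats(m);i=1+np.argmax(st[1:,4])
        r=cv2.minAreaRect(cv2.findNonZero((l==i).astype('uint8')))
        print(n,k,st[i],ce[i],r,'W',plane(c,*ce[i],.025+.011 if k=='big' else .028).round(4))
        b=cv2.boxPoints(r);print(b.round(1).tolist())
    if n=='top':
        print('big rows');print(g[270:300:1,198:242])
E
```

```text
top stand ((0.5113715529441833, -0.06898729503154755), (0.10811922699213028, 0.17747345566749573), 86.37698364257812) [[0.41940000653266907, -0.11729999631643295], [0.5964999794960022, -0.12849999964237213], [0.6032999753952026, -0.020600000396370888], [0.4262000024318695, -0.009399999864399433]]
top big [205 275  23  17 292] [216.25684932 283.20205479] ((216.1329345703125, 283.13580322265625), (20.223608016967773, 14.977633476257324), 8.746161460876465) W [0.4786 0.2645 0.036 ]
[[205.0, 289.0], [207.3000030517578, 274.20001220703125], [227.3000030517578, 277.29998779296875], [225.0, 292.1000061035156]]
top small [212 245  18  14 177] [220.51412429 251.46327684] ((220.56924438476562, 251.44618225097656), (16.37258529663086, 11.163125038146973), 7.125016689300537) W [0.5526 0.2532 0.028 ]
[[211.8000030517578, 256.0], [213.10000610351562, 244.89999389648438], [229.39999389648438, 246.89999389648438], [228.0, 258.0]]
big rows
[[108 105  98 ... 112 112 109]
 [108 102  96 ... 115 110 112]
 [104 100  97 ... 112 108 110]
 ...
 [113 112 107 ... 107 112 112]
 [105 109 111 ... 107 108 113]
 [1
[... 301 characters left out ...]
 -0.0020000000949949026]]
scene big [406 280  21  22 251] [415.00398406 289.5498008 ] ((415.0400390625, 289.7200012207031), (18.400001525878906, 14.800000190734863), 53.13010025024414) W [0.4869 0.2605 0.036 ]
[[403.6000061035156, 286.79998779296875], [415.3999938964844, 277.8999938964844], [426.5, 292.6000061035156], [414.6000061035156, 301.5]]
scene small [378 299  16  17 149] [385.02684564 305.97986577] ((385.1922912597656, 306.0384521484375), (14.699555397033691, 10.816654205322266), 56.3099365234375) W [0.5592 0.2494 0.028 ]
[[376.6000061035156, 302.8999938964844], [385.6000061035156, 296.8999938964844], [393.79998779296875, 309.20001220703125], [384.79998779296875, 315.20001220703125]]
```

```bash
python3 - <<'E'
import cv2,numpy as np
t=cv2.imread('pics/top0.png');s=cv2.imread('pics/scene0.png')
def f(i,x,y,w,h,k):
    a=cv2.resize(i[y:y+h,x:x+w],None,fx=k,fy=k,interpolation=cv2.INTER_CUBIC).astype(float)
    a=255*(np.clip(a/200,0,1))**.6
    for j in range(0,w,10): a[:6,j*k]=(0,0,255)
    for j in range(0,h,10): a[j*k,:6]=(0,0,255)
    return a
A=np.zeros((600,800,3))
a=f(t,335,215,52,85,7);A[:595,:364]=a
b=f(s,292,184,54,42,8);A[:336,366:366+432]=b
d=f(t,198,268,54,32,8);A[340:340+256,366:366+432]=d
cv2.imwrite('pics/crop2.png',A)
E
```

```text
[ WARN:0@0.047] global loadsave.cpp:1063 imwrite_ Unsupported depth image for selected encoder is fallbacked to CV_8U.
```

View pics/crop2.png

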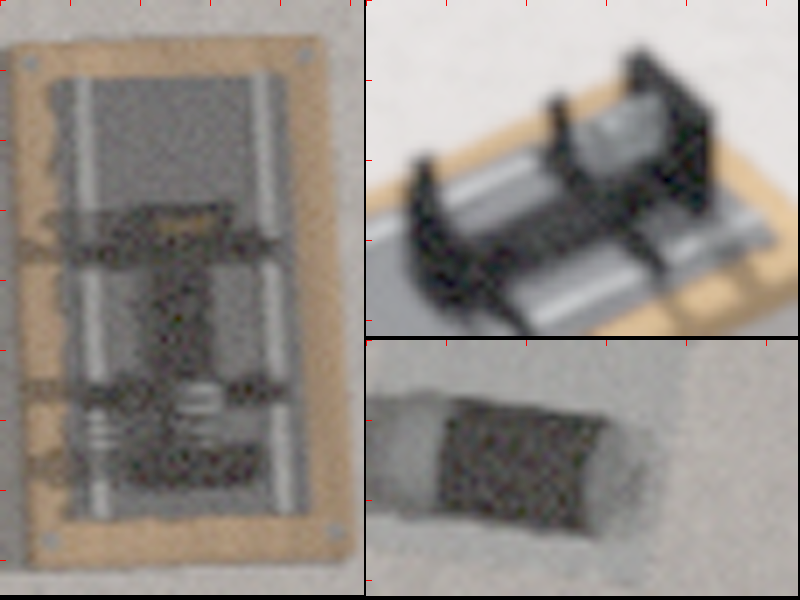

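Left panel (top view): slab corners at (336.4,221.4), (381.4,220.3), (386,294.3), (339,296.1). The block's front top edge is near (362.9,278.3) and the wall's outer top edge near (361.4,244.3). The battery's flat rim is at u≈226 and its studded end at u≈200, v≈282.

```bash
python3 - <<'E'
from h import *
c=load('pics/top0.npz');s=load('pics/scene0.npz')
C=np.array([plane(c,u,v,.018)[:2] for u,v in [(336.4,221.4),(381.4,220.3),(386,294.3),(339,296.1)]])
print(C.round(4).tolist(),C.mean(0)); 
ax=(C[0]+C[1]-C[2]-C[3]);yaw=np.arctan2(ax[1],ax[0]);print('yaw',yaw,np.linalg.norm(ax)/2)
ctr=C.mean(0);X=np.array([np.cos(yaw),np.sin(yaw)]);Y=np.array([-X[1],X[0]])
def st(p): return ((p[:2]-ctr)@X,(p[:2]-ctr)@Y)
print('block front',st(plane(c,362.9,278.3,.058)),'-> shift',st(plane(c,362.9,278.3,.058))[0]+45)
print('wall outer',st(plane(c,361.4,244.3,.049)),'-> shift',st(plane(c,361.4,244.3,.049))[0]-.0355)
print('spring disc?',st(plane(c,335+200/7,215+383/7,.045)), st(plane(c,335+200/7,215+412/7,.045)))
# scene: block top corners(z58), wall top
for n,(a,b),z in [('block top far-left',(272,50),.058),('block top right',(345,110),.058),('wall top',(55,157),.049)]:
    print(n,st(plane(s,292+a/8,184+b/8,z)))
# slab corners predicted in scene
for sx in(-.09,.09):
  for sy in(-.055,.055): print(sx,sy,proj(s,[*(ctr+sx*X+sy*Y),.018]).round(1))
# battery (top): rim points at top line z=.042
for u,v in[(200,280),(226,284)]: print('bat',plane(c,u,v,.042))
for n,cc,uv in[('t',c,[(207.3,274.2),(205,289),(227.3,277.3),(225,292)])]:
    print([plane(cc,*q,.03).round(4).tolist() for q in uv])
# scene battery: flat end/stud end edge
print(st(np.array([.28,.26])))
E
```

```text
[[0.6018, -0.0228], [0.5945, -0.1299], [0.419, -0.1184], [0.4251, -0.0104]] [ 0.51010084 -0.07039272]
yaw -0.0678190818022447 0.1765294516551299
block front (np.float64(-0.05461536504216789), np.float64(0.0014132250530321543)) -> shift 44.94538463495783
wall outer (np.float64(0.024615624311871438), np.float64(8.266325990750581e-05)) -> shift -0.01088437568812856
spring disc? (np.float64(-0.03343914313872858), np.float64(-0.0024270001582917676)) (np.float64(-0.04287485419408999), np.float64(-0.001962184452972903))
block top far-left (np.float64(-0.05919667429879292), np.float64(-0.01671720307390854))
block top right (np.float64(-0.06141336606147847), np.float64(0.018668831521793158))
wall top (np.float64(0.015571456232236566), np.float64(-0.021865336188411383))
-0.09 -0.055 [327.7 189.9]
-0.09 0.055 [353.4 214. ]
0.09 -0.055 [266.  217.6]
0.09 0.055 [289.8 244.4]
bat [0.48843604 0.29943968 0.042     ]
bat [0.47388483 0.24152594 0.042     ]
[[0.5021, 0.2853, 0.03], [0.4687, 0.2918, 0.03], [0.4906, 0.2401, 0.03], [0.4576, 0.2469, 0.03]]
(np.float64(-0.25196163328901044), np.float64(0.31403993584223955))
```

Call:
apply_moves(
  deltas=[
    [90, 1.36, 3.9, 0, 0, 0, 0.0466],
    [90, 1.36, 3.9, 0, 0, 0, 0.0466],
    [90, 1.36, 3.9, 0, 0, 0, 0.0466],
    [90, 1.36, 3.9, 0, 0, 0, 0.0466],
    [90, 1.36, 3.9, 0, 0, 0, 0.0466],
    [90, 1.36, 3.9, 0, 0, 0, 0.0466],
    [90, 1.36, 3.9, 0, 0, 0, 0.0466],
    [90, 1.36, 3.9, 0, 0, 0, 0.0466],
    [90, 1.36, 3.9, 0, 0, 0, 0.0466],
    [90, 1.36, 3.9, 0, 0, 0, 0.0466],
  ],
  grip_force=25,
)

```text
time_s: 1.1
ee_pos: [0.3476, -0.116, 0.2305]
eef_rot: [3.141, -0.0, 0.863]
force: [1.2, -0.4, 0.4]
grip_width: 0.0608
grip_force: 0.0
```

Call:
apply_moves(
  deltas=[
    [90, 1.36, 3.9, 0, 0, 0, 0.0466],
    [90, 1.36, 3.9, 0, 0, 0, 0.0466],
    [90, 1.36, 3.9, 0, 0, 0, 0.0466],
    [90, 1.36, 3.9, 0, 0, 0, 0.0466],
    [90, 1.36, 3.9, 0, 0, 0, 0.0466],
    [90, 1.36, 3.9, 0, 0, 0, 0.0466],
    [90, 1.36, 3.9, 0, 0, 0, 0.0466],
    [90, 1.36, 3.9, 0, 0, 0, 0.0466],
    [90, 1.36, 3.9, 0, 0, 0, 0.0466],
    [90, 1.36, 3.9, 0, 0, 0, 0.0466],
  ],
)

```text
time_s: 2.1
ee_pos: [0.4837, 0.2741, 0.2301]
eef_rot: [-3.141, 0.0, 1.329]
force: [0.4, -1.5, 0.2]
grip_width: 0.0606
grip_force: 0.0
```

Call:
apply_moves(
  deltas=[
    [90, 0, 0, -3, 0, 0, 0],
    [90, 0, 0, -3, 0, 0, 0],
    [90, 0, 0, -3, 0, 0, 0],
    [90, 0, 0, -3, 0, 0, 0],
    [90, 0, 0, -3, 0, 0, 0],
    [90, 0, 0, -0.5, 0, 0, 0],
    [90, 0, 0, 0, 0, 0, 0],
  ],
)

```text
time_s: 2.8
ee_pos: [0.4833, 0.2722, 0.0752]
eef_rot: [-3.14, 0.001, 1.327]
force: [0.6, 1.0, 0.4]
grip_width: 0.0607
grip_force: 0.0
```

```bash
python3 - <<'E'
from h import *
A=[]
for n,(x,y,w,h) in(('top',(180,240,80,60)),('scene',(370,240,80,80))):
    c=shot(n,f'pics/{n}1.png');i=c['img'][y:y+h,x:x+w,::-1]
    k=400/w;a=cv2.resize(i,None,fx=5,fy=5,interpolation=cv2.INTER_CUBIC).astype(float)
    a=255*np.clip(a/200,0,1)**.6;B=np.zeros((400,400,3));B[:a.shape[0]]=a;A.append(B)
    p=ctrl.get_obs()['ee_pos'];t=p-[0,0,.025]
    print(n,'tip',proj(c,t),'tcp',proj(c,p))
    o=ctrl.get_obs();yw=o['eef_rot'][2]
    for sg in(1,-1):
        print(proj(c,t+sg*.03*np.array([-np.sin(yw),np.cos(yw),0])).round(1))
cv2.imwrite('pics/crop3.png',np.hstack(A).astype('uint8'))
E
```

```text
top tip [211.11661077 280.33035818] tcp [208.52453326 278.8528454 ]
[208.4 293.6]
[213.8 267.2]
scene tip [421.06385903 287.50367121] tcp [422.47741086 279.43369143]
[433.8 282.8]
[408.1 292.3]
```

View pics/crop3.png

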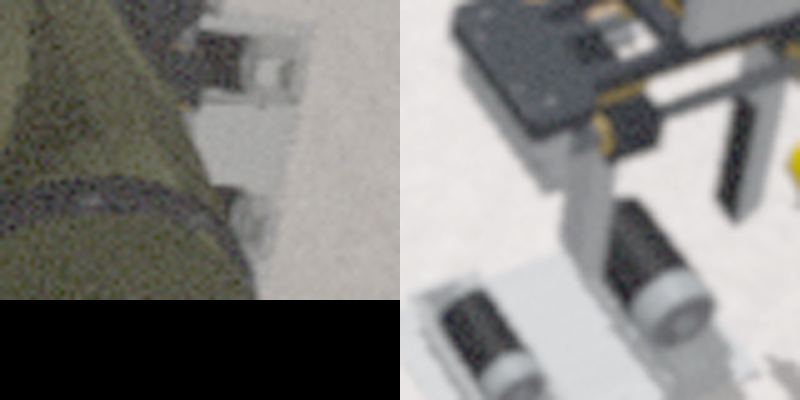

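The right half shows the fingers straddling the large battery, with the right tip at about px (436,282) and the battery's mid at about (421,294). It lies about 2–3 mm nearer the robot and towards its flat end. I'll shift by (-2,-2) mm and go down.

Call:
apply_moves(
  deltas=[
    [90, -0.2, -0.2, -1.2, 0, 0, 0],
    [90, 0, 0, -1, 0, 0, 0],
    [90, 0, 0, -1, 0, 0, 0],
    [90, 0, 0, -1, 0, 0, 0],
    [90, 0, 0, 0, 0, 0, 0],
  ],
)

```text
time_s: 3.4
ee_pos: [0.4809, 0.27, 0.0318]
eef_rot: [-3.14, 0.002, 1.327]
force: [0.5, -0.1, 0.1]
grip_width: 0.0608
grip_force: 0.0
```

Call:
apply_moves(
  deltas=[
    [200, 0, 0, 0, 0, 0, 0],
    [200, 0, 0, 0, 0, 0, 0],
    [200, 0, 0, 0, 0, 0, 0],
    [200, 0, 0, 0, 0, 0, 0],
    [200, 0, 0, 0, 0, 0, 0],
    [200, 0, 0, 0, 0, 0, 0],
  ],
  grip_force=25,
)

```text
time_s: 4.0
ee_pos: [0.4828, 0.2704, 0.0343]
eef_rot: [3.139, -0.002, 1.327]
force: [5.5, -0.9, 1.2]
grip_width: 0.0334
grip_force: 25.0
```

Call:
apply_moves(
  deltas=[
    [200, 0, 0, 1, 0, 0, 0],
    [200, 0, 0, 2, 0, 0, 0],
    [200, 0, 0, 3, 0, 0, 0],
    [200, 0, 0, 3, 0, 0, 0],
    [200, 0, 0, 3, 0, 0, 0],
    [200, 0, 0, 0, 0, 0, 0],
    [200, 0, 0, 0, 0, 0, 0],
  ],
)

```text
time_s: 4.7
ee_pos: [0.4815, 0.2703, 0.1534]
eef_rot: [3.141, -0.0, 1.327]
force: [0.2, 1.1, -1.5]
grip_width: 0.0335
grip_force: 25.0
```

```bash
python3 - <<'E'
from h import *
c=shot('scene','pics/scene2.png');i=c['img']
p=ctrl.get_obs()['ee_pos'];print(p,ctrl.get_obs()['force'])
q=proj(c,p).round().astype(int);print(q)
x,y=q-[40,30];a=cv2.resize(i[y:y+60,x:x+80,::-1],None,fx=8,fy=8,interpolation=cv2.INTER_CUBIC).astype(float)
a=255*np.clip(a/200,0,1)**.6
cv2.imwrite('pics/crop4.png',a.astype('uint8'));print(x,y)
yw=1.327;d=np.array([np.cos(yw),np.sin(yw),0])
for s in(-.0305,0,.028,.0305): print(s,((proj(c,p-[0,0,.008]+s*d)-[x,y])*8).round())
E
```

```text
[0.481141   0.27011128 0.15254756] [ 0.09898706 -0.36212399 -1.582694  ]
[427 252]
387 222
-0.0305 [251. 179.]
0 [318. 262.]
0.028 [381. 341.]
0.0305 [387. 348.]
```

View pics/crop4.png

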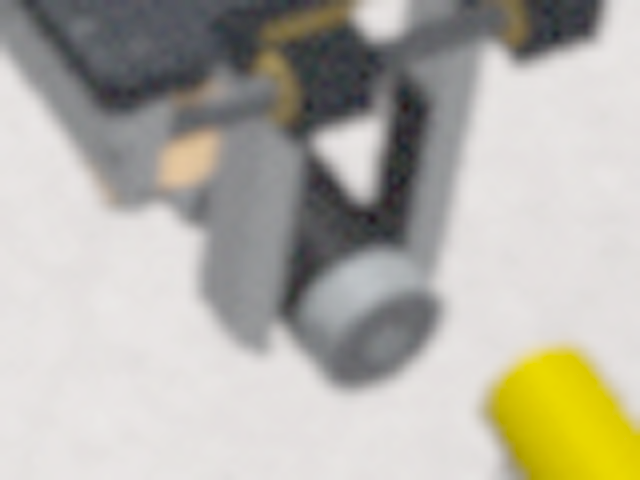

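The battery is held level and centred to about 2 mm: the stud is seen at crop (388,340), predicted at (387,348). Carrying it over the stand while turning -1.394 rad.

Call:
apply_moves(
  deltas=[
    [200, 0.26, -2.825, 0, 0, 0, -0.1162],
    [200, 0.26, -2.825, 0, 0, 0, -0.1162],
    [200, 0.26, -2.825, 0, 0, 0, -0.1162],
    [200, 0.26, -2.825, 0, 0, 0, -0.1162],
    [200, 0.26, -2.825, 0, 0, 0, -0.1162],
    [200, 0.26, -2.825, 0, 0, 0, -0.1162],
    [200, 0.26, -2.825, 0, 0, 0, -0.1162],
    [200, 0.26, -2.825, 0, 0, 0, -0.1162],
    [200, 0.26, -2.825, 0, 0, 0, -0.1162],
    [200, 0.26, -2.825, 0, 0, 0, -0.1162],
  ],
)

```text
time_s: 5.75
ee_pos: [0.5069, -0.0133, 0.152]
eef_rot: [-3.141, 0.002, 0.16]
force: [1.2, -0.3, -2.0]
grip_width: 0.0332
grip_force: 25.0
```

Call:
apply_moves(
  deltas=[
    [200, 0.26, -2.825, 0, 0, 0, -0.1162],
    [200, 0.26, -2.825, 0, 0, 0, -0.1162],
    [200, 0, 0, 0, -0.0039, -0.058, 0],
    [200, 0, 0, 0, -0.0039, -0.058, 0],
    [200, 0, 0, 0, -0.0039, -0.058, 0],
    [200, 0, 0, 0, -0.0039, -0.058, 0],
    [200, 0, 0, 0, -0.0039, -0.058, 0],
    [200, 0, 0, 0, -0.0039, -0.058, 0],
    [200, 0, 0, 0, 0, 0, 0],
    [200, 0, 0, 0, 0, 0, 0],
  ],
)

```text
time_s: 6.75
ee_pos: [0.5124, -0.0687, 0.1527]
eef_rot: [-3.141, -0.346, -0.068]
force: [0.5, -0.5, -0.2]
grip_width: 0.0334
grip_force: 25.0
```

```bash
python3 - <<'E'
from h import *
from scipy.spatial.transform import Rotation as R
o=ctrl.get_obs();r=R.from_euler('xyz',o['eef_rot']).as_matrix();p=o['ee_pos']
print(p,r.round(3),o['force'],o['grip_width'],o['qpos'])
c=shot('scene','pics/scene3.png');i=c['img']
x,y=285,160;a=cv2.resize(i[y:y+75,x:x+100,::-1],None,fx=8,fy=8,interpolation=cv2.INTER_CUBIC).astype(float)
a=255*np.clip(a/200,0,1)**.6
m=p+.008*r[:,2];X=r[:,0]
for s in(-.0305,.028,.0305):
    print(s,(m+s*X).round(4),((proj(c,m+s*X)-[x,y])*8).round())
cv2.imwrite('pics/crop5.png',a.astype('uint8'))
E
```

```text
[ 0.5123677  -0.06865516  0.15271726] [[ 0.939 -0.068  0.338]
 [-0.064 -0.998 -0.023]
 [ 0.339 -0.    -0.941]] [ 0.53451116 -0.46726187 -0.20081606] 0.033423688497920184 [-0.23042846  0.15045064  1.93751894  0.08455756  0.71374975  1.35368983]
-0.0305 [ 0.4864 -0.0669  0.1348] [259. 115.]
0.028 [ 0.5414 -0.0706  0.1547] [ 91. 129.]
0.0305 [ 0.5437 -0.0708  0.1555] [ 84. 130.]
```

View pics/crop5.png

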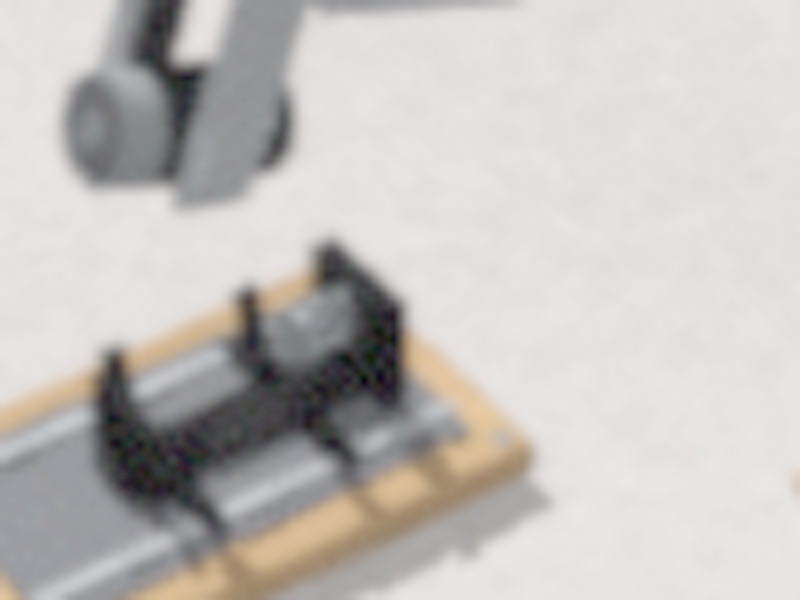

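Stud seen at crop (90,125) against (84,130) predicted, so the held battery is located to about 1 px and tilted 20°. It is over the bay. Lowering to just above the wall.

Call:
apply_moves(
  deltas=[
    [200, -0.1, 0, -2, 0, 0, 0],
    [200, -0.1, 0, -2, 0, 0, 0],
    [200, -0.1, -0.05, -2, 0, 0, 0],
    [200, 0, 0, -1, 0, 0, 0],
    [200, 0, 0, -0.8, 0, 0, 0],
    [200, 0, 0, 0, 0, 0, 0],
    [200, 0, 0, 0, 0, 0, 0],
    [200, 0, 0, 0, 0, 0, 0],
  ],
)

```text
time_s: 7.6
ee_pos: [0.5102, -0.0693, 0.0762]
eef_rot: [3.142, -0.35, -0.068]
force: [0.5, -0.2, -1.1]
grip_width: 0.0337
grip_force: 25.0
```

```bash
python3 - <<'E'
from h import *
from scipy.spatial.transform import Rotation as R
o=ctrl.get_obs();r=R.from_euler('xyz',o['eef_rot']).as_matrix();p=o['ee_pos']
print(p,o['force'],p+.008*r[:,2])
c=shot('scene','pics/scene4.png');t=shot('top','pics/top4.png')
def f(i,x,y,w,h,k):
    a=cv2.resize(i[y:y+h,x:x+w,::-1],None,fx=k,fy=k,interpolation=cv2.INTER_CUBIC).astype(float)
    return 255*np.clip(a/200,0,1)**.6
A=np.zeros((600,800,3));b=f(c['img'],285,170,62,60,8);A[:480,:496]=b
d=f(t['img'],335,215,38,75,8);A[:600,496:800]=d
cv2.imwrite('pics/crop6.png',A.astype('uint8'))
E
```

```text
[ 0.51016288 -0.06925538  0.0762215 ] [ 0.52823471 -0.24014365 -1.07702144] [ 0.51289929 -0.06944059  0.06870634]
```

View pics/crop6.png

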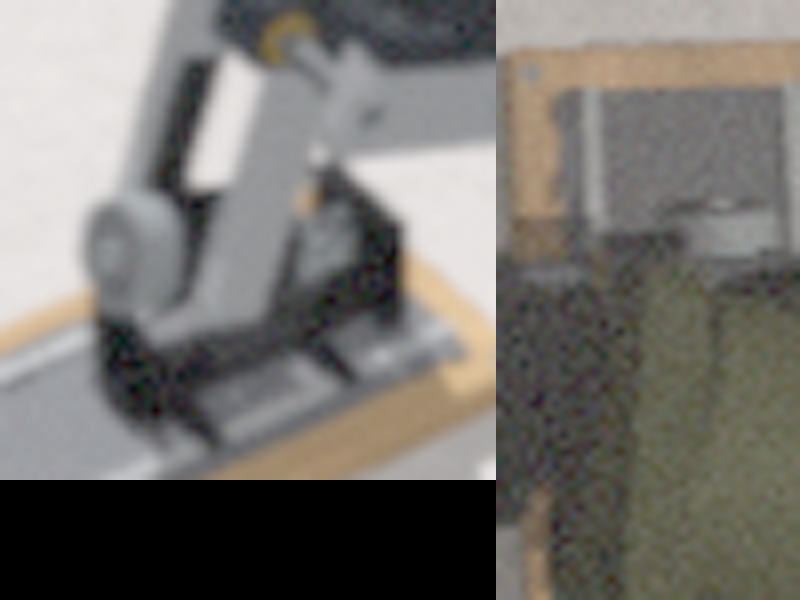

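The battery is above the bay with its stud (crop (115,245)) over the end wall, and contact force is nil. Now feeling for the spring along -x.

Call:
apply_moves(
  deltas=[
    [200, -0.2, 0.013, 0, 0, 0, 0],
    [200, -0.2, 0.013, 0, 0, 0, 0],
    [200, -0.1, 0.007, 0, 0, 0, 0],
    [200, 0, 0, 0, 0, 0, 0],
    [200, 0, 0, 0, 0, 0, 0],
  ],
)

```text
time_s: 8.2
ee_pos: [0.5048, -0.0689, 0.0755]
eef_rot: [-3.141, -0.349, -0.068]
force: [0.1, 0.3, -0.3]
grip_width: 0.0333
grip_force: 25.0
```

Call:
apply_moves(
  deltas=[
    [200, -0.1, 0.007, 0, 0, 0, 0],
    [200, -0.1, 0.007, 0, 0, 0, 0],
    [200, 0, 0, 0, 0, 0, 0],
    [200, 0, 0, 0, 0, 0, 0],
  ],
)

```text
time_s: 8.6
ee_pos: [0.5027, -0.0687, 0.0755]
eef_rot: [-3.141, -0.349, -0.068]
force: [0.3, 0.3, -0.8]
grip_width: 0.0333
grip_force: 25.0
```

Call:
apply_moves(
  deltas=[
    [200, -0.1, 0.007, 0, 0, 0, 0],
    [200, -0.1, 0.007, 0, 0, 0, 0],
    [200, 0, 0, 0, 0, 0, 0],
    [200, 0, 0, 0, 0, 0, 0],
  ],
)

```text
time_s: 9.0
ee_pos: [0.5008, -0.0686, 0.0755]
eef_rot: [-3.141, -0.349, -0.068]
force: [1.0, 0.1, -1.5]
grip_width: 0.0334
grip_force: 25.0
```

Call:
apply_moves(
  deltas=[
    [200, -0.1, 0.007, 0, 0, 0, 0],
    [200, -0.1, 0.007, 0, 0, 0, 0],
    [200, 0, 0, 0, 0, 0, 0],
    [200, 0, 0, 0, 0, 0, 0],
  ],
)

```text
time_s: 9.4
ee_pos: [0.4989, -0.0685, 0.0756]
eef_rot: [-3.141, -0.349, -0.068]
force: [2.4, -0.0, -1.8]
grip_width: 0.0334
grip_force: 25.0
```

Call:
apply_moves(
  deltas=[
    [200, -0.1, 0.007, 0, 0, 0, 0],
    [200, -0.1, 0.007, 0, 0, 0, 0],
    [200, 0, 0, 0, 0, 0, 0],
    [200, 0, 0, 0, 0, 0, 0],
  ],
)

```text
time_s: 9.8
ee_pos: [0.4969, -0.0683, 0.0756]
eef_rot: [-3.142, -0.349, -0.068]
force: [4.7, -1.0, -1.3]
grip_width: 0.0334
grip_force: 25.0
```

Spring contact is at TCP x≈0.501, which puts the true seat at x≈0.502 (bay shift about -10 mm). A firmer grip, then lowering along with the push.

Call:
apply_moves(
  deltas=[
    [200, 0, 0, -0.3, 0, 0, 0],
    [200, 0, 0, -0.3, 0, 0, 0],
    [200, -0.05, 0, -0.25, 0, 0, 0],
    [200, -0.03, 0, -0.25, 0, 0, 0],
    [200, 0, 0, 0, 0, 0, 0],
    [200, 0, 0, 0, 0, 0, 0],
  ],
  grip_force=45,
)

```text
time_s: 10.4
ee_pos: [0.4971, -0.0686, 0.0653]
eef_rot: [3.141, -0.352, -0.068]
force: [8.5, 0.0, 6.1]
grip_width: 0.0328
grip_force: 45.0
```

```bash
python3 - <<'E'
from h import *
from scipy.spatial.transform import Rotation as R
o=ctrl.get_obs();r=R.from_euler('xyz',o['eef_rot']).as_matrix();p=o['ee_pos']
print(p,o['force'],o['moment'],p+.008*r[:,2])
c=shot('scene','pics/scene5.png')
def f(i,x,y,w,h,k):
    a=cv2.resize(i[y:y+h,x:x+w,::-1],None,fx=k,fy=k,interpolation=cv2.INTER_CUBIC).astype(float)
    return 255*np.clip(a/200,0,1)**.6
x,y=285,175
m=p+.008*r[:,2]
for s in(-.0305,.028,.0305): print(((proj(c,m+s*r[:,0])-[x,y])*10).round())
cv2.imwrite('pics/crop7.png',f(c['img'],x,y,62,58,10).astype('uint8'))
E
```

```text
[ 0.49713875 -0.06857632  0.06532979] [8.52625288 0.03042317 6.08845364] [-0.01930976 -1.3340822  -0.00302702] [ 0.49989088 -0.06876588  0.05782047]
[382. 257.]
[186. 280.]
[177. 281.]
```

View pics/crop7.png

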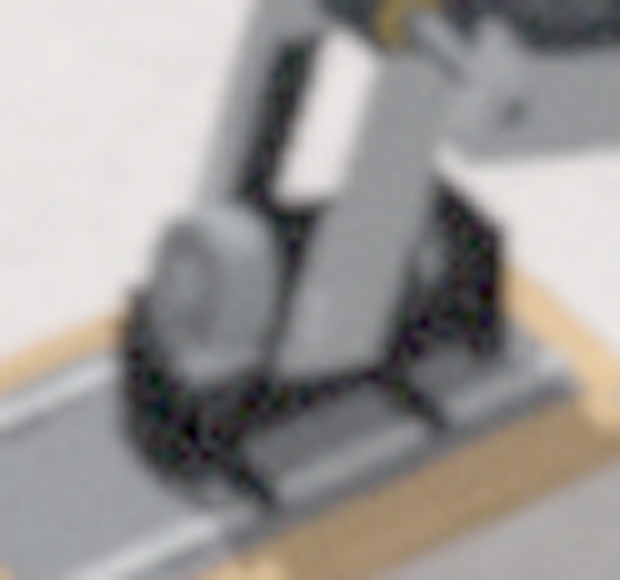

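The stud is at crop (180,283), as predicted, and the spring is about 7.7 mm in at about 8.5 N with the studded end still above the wall. Pushing slightly more and lowering.

Call:
apply_moves(
  deltas=[
    [200, -0.08, 0.005, 0, 0, 0, 0],
    [200, -0.08, 0.005, 0, 0, 0, 0],
    [200, 0, 0, -0.1, 0, 0, 0],
    [200, 0, 0, -0.1, 0, 0, 0],
    [200, 0, 0, 0, 0, 0, 0],
    [200, 0, 0, 0, 0, 0, 0],
  ],
)

```text
time_s: 11.05
ee_pos: [0.4961, -0.0686, 0.0639]
eef_rot: [3.141, -0.354, -0.068]
force: [8.5, -0.2, 10.3]
grip_width: 0.0331
grip_force: 45.0
```

```bash
python3 - <<'E'
from h import *
o=ctrl.get_obs();print(o['ee_pos'],o['eef_rot'],o['force'],o['moment'])
E
```

```text
[ 0.49614174 -0.06860175  0.06389113] [ 3.14090944 -0.35370993 -0.0675642 ] [ 8.53628369 -0.22342785 10.28585071] [ 1.60821544e-03 -1.63184090e+00  4.07583379e-02]
```

The moment change points to a contact near the studded end: the rim is sitting on the wall top. Lifting slightly, pushing about 1.5 mm further, and lowering again.

Call:
apply_moves(
  deltas=[
    [200, 0, 0, 0.2, 0, 0, 0],
    [200, 0, 0, 0.1, 0, 0, 0],
    [200, -0.08, 0.005, 0, 0, 0, 0],
    [200, -0.08, 0.005, 0, 0, 0, 0],
    [200, 0, 0, 0, 0, 0, 0],
  ],
)

```text
time_s: 11.55
ee_pos: [0.4937, -0.0684, 0.0659]
eef_rot: [3.141, -0.352, -0.068]
force: [11.6, -0.7, -2.3]
grip_width: 0.0327
grip_force: 45.0
```

Call:
apply_moves(
  deltas=[
    [200, 0, 0, -0.1, 0, 0, 0],
    [200, 0, 0, -0.1, 0, 0, 0],
    [200, 0, 0, 0, 0, 0, 0],
  ],
)

```text
time_s: 11.85
ee_pos: [0.4944, -0.0685, 0.0646]
eef_rot: [3.141, -0.353, -0.068]
force: [10.0, -1.3, 5.8]
grip_width: 0.0331
grip_force: 45.0
```

```bash
python3 - <<'E'
from h import *
o=ctrl.get_obs();print(o['ee_pos'],o['eef_rot'],o['force'],o['moment'])
E
```

```text
[ 0.49440596 -0.06848272  0.06457017] [ 3.14097296 -0.35329618 -0.06763647] [10.04523634 -1.32978197  5.76297956] [-0.04285241 -1.78285217 -0.03844945]
```

Call:
apply_moves(
  deltas=[
    [200, 0, 0, 0.2, 0, 0, 0],
    [200, 0, 0, 0, 0, 0, 0],
  ],
)

```text
time_s: 12.05
ee_pos: [0.4939, -0.0684, 0.0661]
eef_rot: [3.141, -0.352, -0.068]
force: [9.7, -0.7, -0.5]
grip_width: 0.0329
grip_force: 45.0
```

```bash
python3 - <<'E'
from h import *
o=ctrl.get_obs();print(o['ee_pos'],o['eef_rot'],o['force'],o['moment'])
E
```

```text
[ 0.49385823 -0.06838863  0.06613434] [ 3.14120847 -0.35179181 -0.06767584] [ 9.74507317 -0.7286798  -0.48450978] [-0.15231988 -1.63012086 -0.0451279 ]
```

Call:
apply_moves(
  deltas=[
    [200, 0, 0, -0.1, 0, 0, 0],
    [200, 0, 0, 0, 0, 0, 0],
  ],
)

```text
time_s: 12.25
ee_pos: [0.4942, -0.0684, 0.0653]
eef_rot: [3.141, -0.353, -0.068]
force: [10.6, -0.2, 2.6]
grip_width: 0.0326
grip_force: 45.0
```

```bash
python3 - <<'E'
from h import *
o=ctrl.get_obs();print(o['ee_pos'],o['eef_rot'],o['force'],o['moment'])
E
```

```text
[ 0.49415421 -0.06842176  0.06529447] [ 3.1410929  -0.35255041 -0.06763254] [10.57771266 -0.17222351  2.55249494] [-0.02593484 -1.7572691  -0.02105371]
```

Call:
apply_moves(
  deltas=[
    [200, 0, 0, -0.1, 0, 0, 0],
    [200, 0, 0, -0.1, 0, 0, 0],
    [200, 0, 0, 0, 0, 0, 0],
    [200, 0, 0, 0, 0, 0, 0],
  ],
)

```text
time_s: 12.65
ee_pos: [0.4948, -0.0685, 0.0641]
eef_rot: [3.141, -0.354, -0.068]
force: [10.1, -0.6, 8.7]
grip_width: 0.0329
grip_force: 45.0
```

```bash
python3 - <<'E'
from h import *
o=ctrl.get_obs();print(o['ee_pos'],o['eef_rot'],o['force'],o['moment'])
c=shot('scene','pics/scene6.png')
from scipy.spatial.transform import Rotation as R
r=R.from_euler('xyz',o['eef_rot']).as_matrix();p=o['ee_pos']
x,y=285,175
m=p+.0093*r[:,2]
for s in(-.0305,.028,.0305): print(((proj(c,m+s*r[:,0])-[x,y])*10).round())
a=cv2.resize(c['img'][y:y+58,x:x+62,::-1],None,fx=10,fy=10,interpolation=cv2.INTER_CUBIC).astype(float)
cv2.imwrite('pics/crop8.png',(255*np.clip(a/200,0,1)**.6).astype('uint8'))
E
```

```text
[ 0.49479413 -0.06854077  0.06407434] [ 3.14082703 -0.35440947 -0.06761502] [10.06036935 -0.55859673  8.66936761] [ 0.03897048 -1.80542097  0.02825483]
[388. 262.]
[193. 285.]
[184. 286.]
```

View pics/crop8.png

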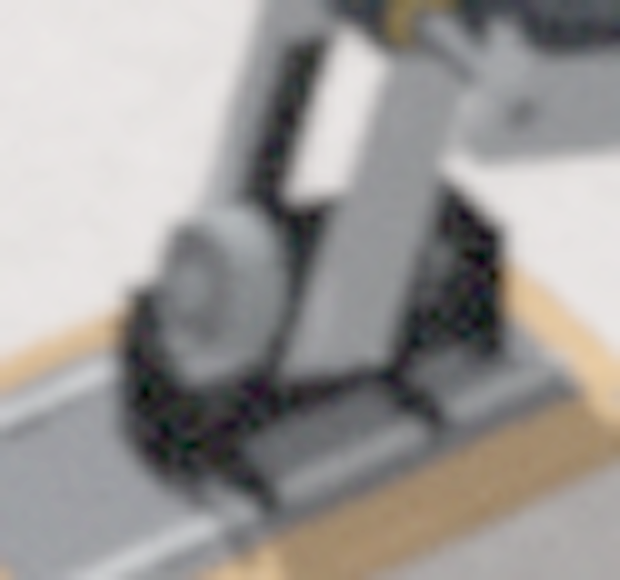

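The incremental moment now puts the contact at the flat end: the rim is on the saddle floor and the stud (crop (200,290)) is inside the wall. Rotating the studded end down step by step.

Call:
apply_moves(
  deltas=[
    [200, 0.04, -0.003, -0.05, 0.0029, 0.0435, 0],
    [200, 0.04, -0.003, -0.05, 0.0029, 0.0435, 0],
    [200, 0, 0, 0, 0, 0, 0],
    [200, 0, 0, 0, 0, 0, 0],
  ],
)

```text
time_s: 13.1
ee_pos: [0.4953, -0.0685, 0.0624]
eef_rot: [3.141, -0.266, -0.067]
force: [11.2, -1.2, 4.1]
grip_width: 0.0329
grip_force: 45.0
```

```bash
python3 - <<'E'
from h import *
o=ctrl.get_obs();print(o['ee_pos'],o['eef_rot'],o['force'],o['moment'])
E
```

```text
[ 0.49525319 -0.06848686  0.06243652] [ 3.14094858 -0.26578455 -0.06740163] [11.19566468 -1.18507178  4.12262996] [-0.10651283 -1.81845674  0.01065922]
```

Call:
apply_moves(
  deltas=[
    [200, 0.04, -0.003, -0.1, 0.0029, 0.0435, 0],
    [200, 0.04, -0.003, -0.1, 0.0029, 0.0435, 0],
    [200, 0, 0, 0, 0, 0, 0],
    [200, 0, 0, 0, 0, 0, 0],
  ],
)

```text
time_s: 13.5
ee_pos: [0.4959, -0.0685, 0.0601]
eef_rot: [3.141, -0.178, -0.067]
force: [10.3, -1.5, 1.5]
grip_width: 0.0327
grip_force: 45.0
```

Call:
apply_moves(
  deltas=[
    [200, 0.04, -0.003, -0.1, 0.0029, 0.0435, 0],
    [200, 0.04, -0.003, -0.1, 0.0029, 0.0435, 0],
    [200, 0, 0, 0, 0, 0, 0],
    [200, 0, 0, 0, 0, 0, 0],
  ],
)

```text
time_s: 13.9
ee_pos: [0.4965, -0.0685, 0.0578]
eef_rot: [3.141, -0.09, -0.068]
force: [10.9, -1.8, -0.2]
grip_width: 0.0335
grip_force: 45.0
```

Call:
apply_moves(
  deltas=[
    [200, 0.04, -0.003, -0.13, 0.0029, 0.0435, 0],
    [200, 0.04, -0.003, -0.13, 0.0031, 0.046, 0],
    [200, 0, 0, 0, 0, 0, 0],
    [200, 0, 0, 0, 0, 0, 0],
  ],
)

```text
time_s: 14.3
ee_pos: [0.4974, -0.0686, 0.0552]
eef_rot: [3.141, -0.001, -0.067]
force: [10.6, -1.6, 1.5]
grip_width: 0.0333
grip_force: 45.0
```

```bash
python3 - <<'E'
from h import *
o=ctrl.get_obs();print(o['ee_pos'],o['eef_rot'],o['force'],o['moment'])
E
```

```text
[ 0.49741416 -0.06860874  0.05524514] [ 3.14099072e+00 -9.40613907e-04 -6.74695572e-02] [10.61477354 -1.59420685  1.51468018] [-0.27598122 -1.8464009  -0.00628712]
```

Call:
apply_moves(
  deltas=[
    [200, 0, 0, -0.1, 0, 0, 0],
    [200, 0.1, -0.007, 0, 0, 0, 0],
    [200, 0.1, -0.007, 0, 0, 0, 0],
    [200, 0.1, -0.007, 0, 0, 0, 0],
    [200, 0.05, -0.003, 0, 0, 0, 0],
    [200, 0, 0, 0, 0, 0, 0],
    [200, 0, 0, 0, 0, 0, 0],
  ],
)

```text
time_s: 15.0
ee_pos: [0.5005, -0.0688, 0.0544]
eef_rot: [3.141, -0.0, -0.068]
force: [8.9, -1.2, 4.0]
grip_width: 0.033
grip_force: 45.0
```

Call:
apply_moves(
  deltas=[
    [130, 0, 0, 0, 0, 0, 0],
    [130, 0, 0, 0, 0, 0, 0],
    [120, 0, 0, 0, 0, 0, 0],
    [120, 0, 0, 0, 0, 0, 0],
    [120, 0, 0, 0, 0, 0, 0],
  ],
)

```text
time_s: 15.5
ee_pos: [0.4992, -0.0685, 0.0537]
eef_rot: [3.141, 0.003, -0.068]
force: [0.8, -0.4, 1.6]
grip_width: 0.0498
grip_force: 0.0
```

Call:
apply_moves(
  deltas=[
    [120, 0, 0, 2, 0, 0, 0],
    [120, 0, 0, 3, 0, 0, 0],
    [120, 0, 0, 4, 0, 0, 0],
    [120, 0, 0, 4, 0, 0, 0],
    [120, 0, -4, 0, 0, 0, 0],
    [120, 0, -4, 0, 0, 0, 0],
    [120, 0, -4, 0, 0, 0, 0],
    [120, 0, -4, 0, 0, 0, 0],
    [120, 0, -4, 0, 0, 0, 0],
    [120, 0, 0, 0, 0, 0, 0],
  ],
)

```text
time_s: 16.5
ee_pos: [0.4987, -0.2722, 0.1834]
eef_rot: [3.141, 0.003, -0.071]
force: [0.1, -0.2, -0.0]
grip_width: 0.0497
grip_force: 0.0
```

```bash
python3 - <<'E'
from h import *
c=shot('scene','pics/scene7.png');t=shot('top','pics/top7.png')
def f(i,x,y,w,h,k):
    a=cv2.resize(i[y:y+h,x:x+w,::-1],None,fx=k,fy=k,interpolation=cv2.INTER_CUBIC).astype(float)
    return 255*np.clip(a/200,0,1)**.6
A=np.zeros((600,800,3));A[:480,:496]=f(c['img'],285,170,62,60,8)
A[:600,496:800]=f(t['img'],342,218,38,75,8)
S=np.array([.502,-.0688,.045]);X=np.array([.9977,-.0675,0])
for s in(-.0305,.028,.0305): print(((proj(c,S+s*X)-[285,170])*8).round(),((proj(t,S+s*X)-[342,218])*8+[496,0]).round())
cv2.imwrite('pics/crop9.png',A.astype('uint8'))
E
```

```text
[305. 252.] [657. 432.]
[141. 327.] [647. 230.]
[134. 330.] [647. 221.]
```

View pics/crop9.png

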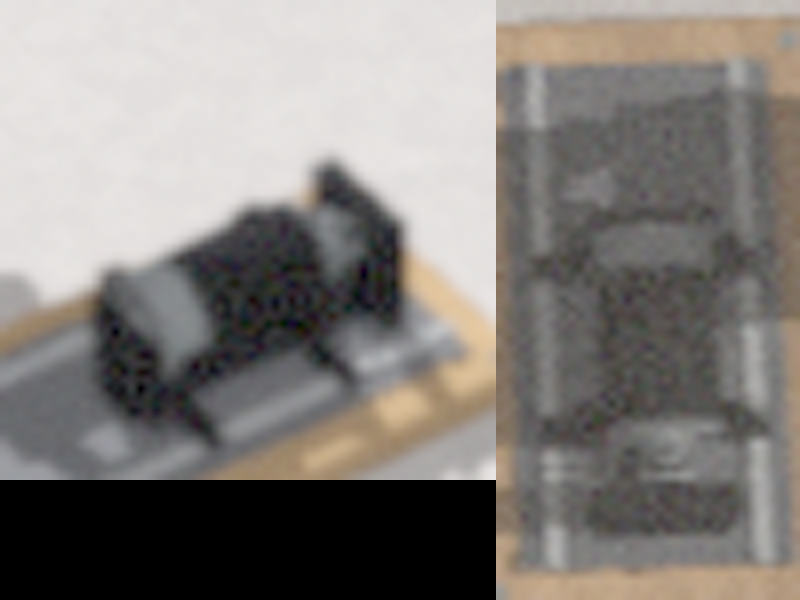

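The battery lies in the bay behind the wall: steel end at crop (160,310), spring compressed at the other. It looks about level. To be sure, I'll press the studded end down gently with closed fingers.

Call:
apply_moves(
  deltas=[
    [255, 0.21, 4.04, 0, 0, 0, 0],
    [255, 0.21, 4.04, 0, 0, 0, 0],
    [255, 0.21, 4.04, 0, 0, 0, 0],
    [255, 0.21, 4.04, 0, 0, 0, 0],
    [255, 1.3, 4.04, 0, 0, 0, 0],
    [255, 0, 0, -4, 0, 0, 0],
    [255, 0, 0, -3, 0, 0, 0],
    [255, 0, 0, -1.5, 0, 0, 0],
    [255, 0, 0, 0, 0, 0, 0],
    [255, 0, 0, 0, 0, 0, 0],
  ],
  grip_force=5,
)

```text
time_s: 17.6
ee_pos: [0.5209, -0.0658, 0.0996]
eef_rot: [3.141, 0.002, -0.067]
force: [-0.6, -0.3, 0.9]
grip_width: 0.0006
grip_force: 0.0
```

Call:
apply_moves(
  deltas=[
    [255, 0, 0, -0.2, 0, 0, 0],
    [255, 0, 0, -0.2, 0, 0, 0],
    [255, 0, 0, -0.2, 0, 0, 0],
    [255, 0, 0, -0.1, 0, 0, 0],
    [255, 0, 0, 0, 0, 0, 0],
    [255, 0, 0, 0, 0, 0, 0],
  ],
)

```text
time_s: 18.2
ee_pos: [0.5209, -0.0666, 0.0919]
eef_rot: [3.141, 0.002, -0.068]
force: [-0.5, 0.4, 0.4]
grip_width: 0.0003
grip_force: 0.0
```

Call:
apply_moves(
  deltas=[
    [255, 0, -0.3, -0.1, 0, 0, 0],
    [255, 0, 0, -0.1, 0, 0, 0],
    [255, 0, 0, -0.1, 0, 0, 0],
    [255, 0, 0, 0, 0, 0, 0],
  ],
)

```text
time_s: 18.6
ee_pos: [0.5208, -0.0696, 0.0886]
eef_rot: [3.141, 0.003, -0.068]
force: [-0.2, 0.3, 0.2]
grip_width: 0.0009
grip_force: 0.0
```

Call:
apply_moves(
  deltas=[
    [255, 0, 0, -0.1, 0, 0, 0],
    [255, 0, 0, -0.1, 0, 0, 0],
    [255, 0, 0, 0, 0, 0, 0],
  ],
)

```text
time_s: 18.9
ee_pos: [0.521, -0.0696, 0.0873]
eef_rot: [3.141, 0.002, -0.067]
force: [-0.6, 1.0, 4.8]
grip_width: 0.0007
grip_force: 2.6
```

Contact is at a tip height of 62.4 mm, which matches a fully seated battery (62 mm). One more small press, then retreat.

Call:
apply_moves(
  deltas=[
    [255, 0, 0, -0.05, 0, 0, 0],
    [255, 0, 0, 0, 0, 0, 0],
    [255, 0, 0, 2, 0, 0, 0],
    [255, 0, 0, 4, 0, 0, 0],
    [255, 0, 0, 4, 0, 0, 0],
    [255, 0, 0, 0, 0, 0, 0],
    [255, 0, 0, 0, 0, 0, 0],
    [255, 0, 0, 0, 0, 0, 0],
  ],
)

```text
time_s: 19.7
ee_pos: [0.5203, -0.0695, 0.1851]
eef_rot: [-3.141, 0.004, -0.068]
force: [-0.4, 0.3, -1.1]
grip_width: 0.0006
grip_force: 0.0
```

```bash
python3 - <<'E'
from h import *
print(ctrl.get_obs()['ee_pos'],ctrl.get_obs()['time_s']);print(ctrl.hand_in())
E
```

```text
[ 0.52032627 -0.0694654   0.1850585 ] 19.7
the job is handed in; nothing more can be done
None
```

The large battery is in the bay behind the end wall and let go: a light fingertip press on its studded end met it at 62.4 mm, where a fully seated battery's top would be at 62 mm. I handed the job in at 19.7 s, and the hand-in gave no verdict.

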